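# Put the clipper in its keyed charging dock

### The job

Put the clipper on charge: of the two chrome handsets standing on the crate, pick up the one with a rib sticking out from one side of its foot, turn it so that the rib lines up with the slot of the dock's well, and lower it in without dropping it until it stands upright on the floor of the well. Then let go of it. Leave the smooth-footed shaver and the white pot standing where they are.

Things in the scene. Friction and masses are not known exactly. Their poses are not given: they have to be found in the camera images.
- clipper: Chrome clipper standing upright, 116 mm tall, 0.28 kg. Origin: centre of its foot's underside, z up. Foot: 38 mm diameter, z 0-42. One rib, 10 mm thick, sticks out of the foot along +x to 37 mm from the axis, z 1-41. Above it the grip, a rounded block 36 mm along x, 30 mm along y, z 42-100: grasp it across y. Black cutting head with teeth on top, z 100-116.
- dock: Grey plastic charging dock fixed on the crate: block 40 mm high, x -36 to +50 mm, 76 mm along y. Origin: on the crate's top, straight below the well's centre; z up. The well in its top is keyhole-shaped, 30 mm deep: a near-round hole (octagon 48 mm across flats) about the z axis, plus one slot 24 mm wide running out along +x to 42 mm from the axis, as deep as the hole.
- well (a point): Centre of the well's flat bright floor, 10 mm above the dock's origin, same axes. The clipper goes in only with its rib in the slot (clipper +x along dock +x), with about 5 mm sideways and 10 degrees of turn to spare; home, its underside rests on this floor.
- shaver: Bystander: chrome shaver standing upright on the crate, 100 mm tall, round body 39 mm diameter, smooth round foot 42 mm diameter with no rib, two small rollers on top. Origin: centre of its underside, z up. It may stand between clipper and dock.
- pot: Bystander: white ceramic pot with ribbed white twist cap, 56 mm diameter, 60 mm high, on the far part of the crate. Origin: centre of its underside, z up. The crate is a fixed flat bench 80 mm high, 340 x 570 mm; nothing on it but clipper and shaver is taller than 62 mm.

How it is judged:
On the way:
1. the clipper, still in the fingers, is lowered into the dock's well (its foot at least 10 mm below the dock's top) (z of clipper in the frame of dock below 0.03 m and horizontal distance between clipper and dock below 0.012 m and contact force between the fingers and clipper above 0.5 N), for 0.05 s.
At the end, for the whole second after the job is handed in: Clipper released and at rest in the well: underside within 6 mm of the well floor, axis within 10 mm of the well centre, rib in the slot (within 23 degrees), upright within 7 degrees. Shaver and pot upright (within 11 degrees) and within 40 mm of where they began (z of clipper in the frame of dock below 0.016 m and horizontal distance between clipper and dock below 0.01 m and angle between the x axis of clipper and the x axis of dock, either way round below 0.4 rad and angle between clipper's own z axis and vertical below 0.12 rad and linear speed of clipper below 0.02 m/s and distance of each of shaver, pot from where it was at the start of the episode below 0.04 m and angle between each of shaver, pot's own z axis and vertical below 0.2 rad); the robot touches nothing.
It fails at once if the shaver is displaced by more than 40 mm or knocked over (distance of shaver from where it was at the start of the episode above 0.04 m or angle between shaver's own z axis and vertical above 0.6 rad).
It fails at once if the pot is displaced by more than 40 mm or knocked over (distance of pot from where it was at the start of the episode above 0.04 m or angle between pot's own z axis and vertical above 0.6 rad).
It also fails if it takes over 38 s, if anything falls off the work surface, if the arm or the gripper's body presses on something with over 40 N, if the wrist force passes 120 N, or if a joint passes its speed limit or range.

### The arm

A 6-joint arm with a two-finger parallel gripper is mounted at the origin on the work surface. World frame = base frame: x ahead of the robot, y to its left, z up, the work surface at z = 0. Lengths are in m, angles in rad, forces in N, time in s.
With the tool pointing down it reaches from about 0.275 to 0.725 m from the base axis. Payload 5.6 kg.
Tool frame: the origin (TCP) lies on the centre line of the jaws, within the pads' length; the fingertips stand 8 mm ahead of it and the grasp point (between the pads) lies 11 mm behind it; z points along the fingers, y is the line along which they close (so a half turn about z gives the same grasp; the last joint's range is limited). The gripper opens to 85 mm and grips with 20 to 120 N. Pads are 22 mm wide; open, the fingers measure 114 mm over their backs; the gripper's body (76 mm by 85 mm) begins 54 mm behind the grasp point. The pads swing forward as they close: fully open they stand 13 mm farther back than shut.
Start: joints at [0.285, 0.255, 0.108, 0, -1.424, -0.285], TCP at [0.55, 0, 0.239] pointing down, gripper open.
Joint ranges: [-2.95, 2.95], [-1.21, 1.97], [-1.09, 1.5], [-2.87, 1.71], [-2.94, -0.07], [-3.05, 3.05]. Speed limits (rad/s): [2.57, 2.57, 3.14, 3.14, 3.14, 3.14].

### API

Orientations are given as a 3x3 rotation matrix whose columns are the frame's x, y, z axes.
In Python, from bench import * gives the robot as it stands. The module is installed in compiled form; this text tells all that it offers.
- The arm moves only by the tool servo_tool, never from a script. Its argument "deltas" is a list that holds one entry, the list of rows, each a list of 4 numbers: the shift along the tool's x, y, z normalised to -1 to 1, where 1 is 150 mm, then the turn about the tool's z normalised to -1 to 1, where 1 is 180 degrees. In form: [[[dx, dy, dz, turn], ...]]. A call has exactly 5 rows; each row is the pose to reach, as a shift and turn from the pose commanded when the call began, along the tool's axes at that moment, turning the shorter way round; what a row does not reach only later rows make up. A row lasts 1/8 s, in which the tool goes at most 62.5 mm and 10.7 degrees, less where a joint would pass 70% of its speed; a pose out of reach is approached as far as the arm can. A call with a number of a shift or a turn outside -1 to 1 is refused whole. A call with a gripper value outside its range is refused whole. "jaw" is the finger opening in mm, from 0 to 85.4, set as the call begins (left out, the last holds). The fingers move at their own pace and stop on an object; "force" is the grip in N (left out, the last holds). Time passes only in rows, so rows that repeat a pose let the fingers close, or fill a call up. It gives the time, the measured TCP pose, the force, the opening and the grip force at its end, in the units of the state.
- get_obs(): the state, without advancing time (a new reading comes with each control period).
- camera(name): name is "scene" or "side" or "wrist"; returns the picture (400x640x3 uint8, blue, green, red); there is no depth.
- camera_info(name): a dict with "intrinsics" (3x3 intrinsics, pixels), "R" (3x3) and "t" (3): a world point X has camera coordinates R X + t. Camera axes: x right, y down, z forward; pixel columns grow to the right and rows downward; lengths in m; the calibration is good to about 2 mm. The wrist camera is an equidistant fisheye: a pixel r from the principal point sees the ray r / f radians off the axis. A picture is of the moment at which its call begins: read the wrist's pose just before it. camera_info takes no time and is no camera call; for the wrist camera it gives the pose at the moment of the call.
- job_done(): hands the job in; it is judged then, once.
The state is a dict: "time": time; "joint_pos": joint angles; "joint_vel": joint speeds; "joint_efforts": joint torques, N m; "ee_pos": TCP position; "eef_rot": TCP orientation; "wrist_force": force on the tool from outside, world axes, zero at the start; "torque": the same for the moment, N m; "opening": finger opening in m; "grip_force": force on a finger pad.
Only numpy, scipy, OpenCV 4.12 (cv2) and the standard library are available. Lean on these libraries where they do the work, as an engineer would, in place of code of your own. Each camera call takes 0.05 s, during which the arm holds its last target. There are 200 camera calls.

## Working session

There is one attempt and no reset: what is moved stays moved. The work goes in short steps, Python scripts to look and compute and a tool call to move; the robot and the scene stay as the last step left them, time stands still between calls to the robot, and variables do not carry over. Pictures are saved under pics/ and viewed, at most 10 in all, crops included, and the job is handed in when it is done.

Besides the shell and the picture viewer there is one more tool, called after "Emit:" as name(argument=value, ...), one argument or row to a line, values as JSON. servo_tool: Moves the arm, as the interface text tells. Scaled input: -1 to 1 covers 150 mm each way for a shift and 180 degrees each way for a turn. Its arguments: {"type":"object","properties":{"deltas":{"type":"array","items":{"type":"array","items":{"type":"array","items":{"type":"number","minimum":-1,"maximum":1}}}},"jaw":{"type":"number"},"force":{"type":"number"}},"required":["deltas"]}

```bash
mkdir -p pics
python3 - <<'E'
from bench import *
import cv2,numpy as np
o=get_obs();print(o['time'],o['ee_pos'],o['eef_rot'],o['opening'])
for n in('scene','side','wrist'):
    i=camera_info(n);print(n,np.round(i['intrinsics'],1).tolist(),np.round(i['R'],4).tolist(),np.round(i['t'],4).tolist())
    cv2.imwrite(f'pics/{n}0.png',camera(n))
E
```

```text
0.0 [5.49505477e-01 6.77974399e-05 2.38388855e-01] [[-5.88036227e-05 -9.99998140e-01 -1.92772850e-03]
 [-9.99999996e-01  5.89469051e-05 -7.42703222e-05]
 [ 7.43838177e-05  1.92772412e-03 -9.99998139e-01]] 0.08537929131548742
scene [[388.2, 0.0, 313.7], [0.0, 388.2, 196.4], [0.0, 0.0, 1.0]] [[0.4885, 0.8725, 0.0108], [0.6838, -0.3751, -0.6259], [-0.542, 0.3131, -0.7799]] [-0.3058, -0.3472, 1.1039]
side [[478.6, 0.0, 316.8], [0.0, 478.6, 196.0], [0.0, 0.0, 1.0]] [[-0.679, -0.734, -0.0131], [-0.4722, 0.4503, -0.7578], [0.5621, -0.5084, -0.6523]] [0.4436, 0.3696, 0.4916]
wrist [[309.7, 0.0, 317.0], [0.0, 309.7, 201.4], [0.0, 0.0, 1.0]] [[-1.0, 0.0006, 0.0016], [0.001, 0.9622, 0.2723], [-0.0014, 0.2723, -0.9622]] [0.5491, -0.0351, 0.3784]
```

View pics/scene0.png

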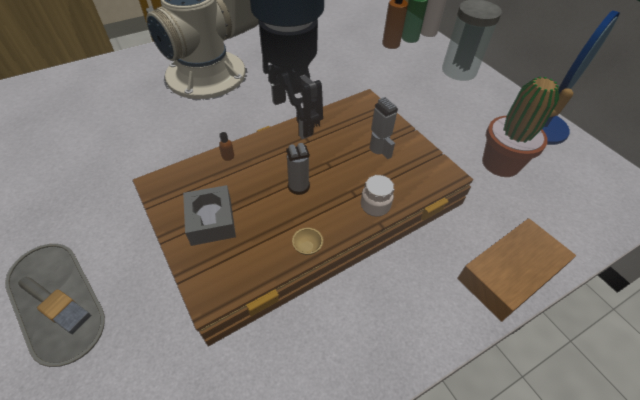

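View pics/side0.png

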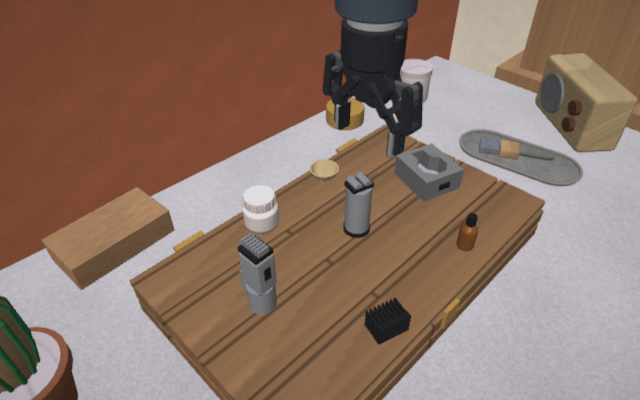

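View pics/wrist0.png

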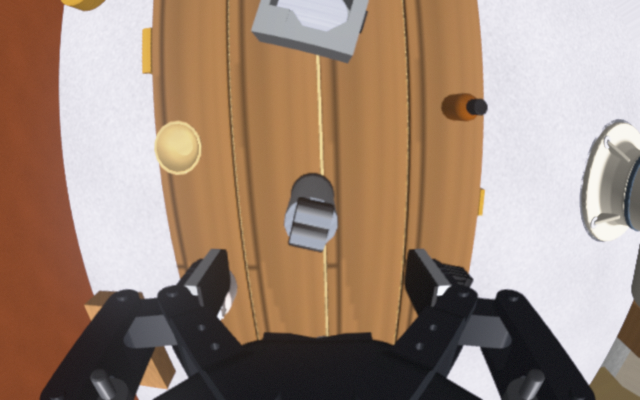

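The clipper is at about (383,128) in the scene picture and (258,275) in the side one. The shaver is in the middle and the dock at scene (209,213). I'll enlarge the clipper and dock next.

Run:
```python
import cv2,numpy as np
s=cv2.imread('pics/scene0.png');d=cv2.imread('pics/side0.png')
c=lambda im,u,v:cv2.resize(im[v:v+75,u:u+100],(400,300),interpolation=cv2.INTER_CUBIC)
m=np.vstack([np.hstack([c(s,335,92),c(s,160,175)]),np.hstack([c(d,210,240),c(d,380,135)])])
cv2.imwrite('pics/m1.png',m)
```

```text
(no output)
```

View pics/m1.png

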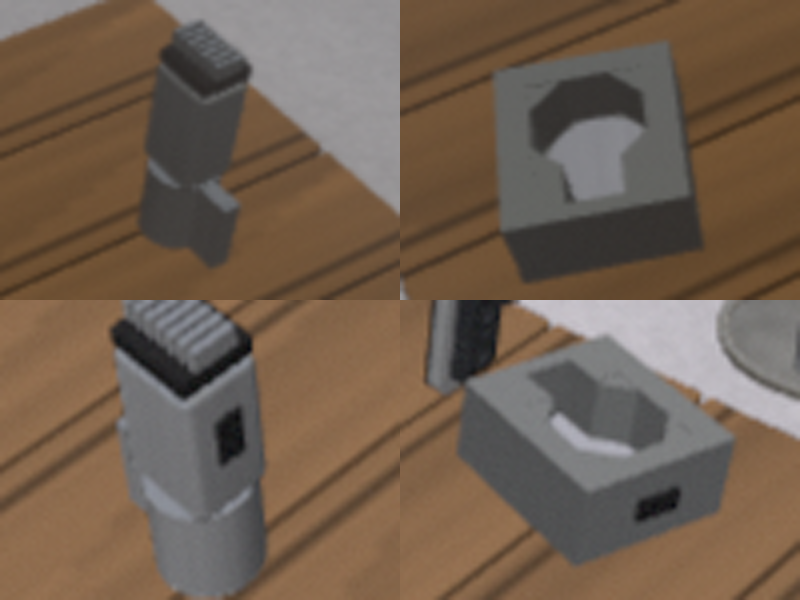

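The top panels show the rib at scene about (390,145), pointing down-right. The dock's slot opens toward the near edge, scene (232,223)–(185,233).

```bash
cat > h.py <<'E'
from bench import *
import cv2,numpy as np
def bp(n,uv,z):
    i=camera_info(n);K,R,t=[np.array(i[k]) for k in('intrinsics','R','t')]
    if n=='wrist':
        p=(np.array(uv)-K[:2,2])/K[0,0];r=np.hypot(*p);d=np.r_[p/max(r,1e-9)*np.sin(r),np.cos(r)]
    else: d=np.linalg.solve(K,np.r_[uv,1])
    C=-R.T@t;d=R.T@d
    return (C+d*(z-C[2])/d[2])[:2]
E
python3 - <<'E'
from h import *
np.set_printoptions(precision=4,suppress=True)
def rep(l,n,P,z):
    q=np.array([bp(n,p,z) for p in P]);e=np.roll(q,-1,0)-q
    print(l,n,q.tolist().__str__() if 0 else q.round(4).tolist(),'len',np.hypot(*e.T).round(4),'ang',np.degrees(np.arctan2(e[:,1],e[:,0])).round(1),'mean',q.mean(0))
S=lambda u0,v0,ox,oy,P:[(u0+(a-ox)/4-.375,v0+(b-oy)/4-.375) for a,b in P]
rep('dock','scene',S(160,175,400,0,[(495,72),(667,42),(690,192),(502,232)]),.12)
rep('dock','side',S(380,135,400,300,[(467,382),(603,336),(733,436),(588,490)]),.12)
rep('slot end floor','scene',S(160,175,400,0,[(572,200),(626,194)]),.09)
rep('grip','scene',S(335,92,0,0,[(160,68),(203,98),(246,85)]),.18)
rep('grip','side',S(210,240,0,300,[(115,345),(190,397),(254,352)]),.18)
rep('ribtop out','scene',S(335,92,0,0,[(222,213),(240,205),(213,178),(198,184)]),.121)
rep('foot bottom','side',S(210,240,0,300,[(160,565),(212,597),(262,560)]),.08)
rep('shaver top','side',[(347,183),(358,190),(372,182)],.17)
rep('shaver base','side',[(344,229),(357,236),(370,229)],.08)
rep('shaver base','scene',[(288,187),(298,193),(308,187)],.08)
rep('pot','side',[(245,218),(263,230),(279,215)],.08)
E
```

```text
dock scene [[0.5021, -0.1929], [0.5219, -0.121], [0.6026, -0.1424], [0.5845, -0.2159]] len [0.0746 0.0835 0.0757 0.0856] ang [  74.6  -14.8 -103.8  164.4] mean [ 0.5528 -0.1681]
dock side [[0.6033, -0.1427], [0.5841, -0.2129], [0.5025, -0.1927], [0.5221, -0.1209]] len [0.0727 0.084  0.0744 0.0841] ang [-105.3  166.1   74.8  -15.1] mean [ 0.553  -0.1673]
slot end floor scene [[0.5602, -0.1848], [0.5684, -0.1632]] len [0.023 0.023] ang [  69.1 -110.9] mean [ 0.5643 -0.174 ]
grip scene [[0.5304, 0.1832], [0.5579, 0.1882], [0.5599, 0.2115]] len [0.028  0.0233 0.0409] ang [  10.4   85.1 -136.2] mean [0.5494 0.1943]
grip side [[0.5578, 0.2144], [0.5256, 0.2105], [0.5266, 0.1856]] len [0.0324 0.0249 0.0424] ang [-173.1  -87.8   42.7] mean [0.5367 0.2035]
ribtop out scene [[0.5788, 0.1957], [0.5785, 0.2068], [0.5564, 0.2067], [0.5563, 0.1975]] len [0.0111 0.0221 0.0091 0.0226] ang [  91.8 -179.6  -90.1   -4.7] mean [0.5675 0.2017]
foot bottom side [[0.5501, 0.2162], [0.528, 0.2114], [0.5283, 0.1902]] len [0.0225 0.0213 0.034 ] ang [-167.7  -89.5   50.1] mean [0.5355 0.2059]
shaver top side [[0.5666, 0.0178], [0.5449, 0.0178], [0.5433, -0.0099]] len [0.0218 0.0277 0.0362] ang [-179.9  -93.2   49.9] mean [0.5516 0.0086]
shaver base side [[0.5659, 0.0216], [0.5415, 0.018], [0.5381, -0.0078]] len [0.0247 0.026  0.0405] ang [-171.6  -97.5   46.5] mean [0.5485 0.0106]
shaver base scene [[0.5474, -0.0132], [0.5697, -0.0034], [0.5658, 0.0202]] len [0.0243 0.024  0.0382] ang [  23.8   99.4 -118.7] mean [0.561  0.0012]
pot side [[0.693, 0.1189], [0.6514, 0.1148], [0.6608, 0.0748]] len [0.0418 0.041  0.0546] ang [-174.3  -76.8   53.8] mean [0.6684 0.1029]
```

Emit:
servo_tool(
  deltas=[
    [[-0.2,0,-0.03,-0.056],[-0.4,0,-0.06,-0.112],[-0.6,0,-0.08,-0.168],[-0.8,0,-0.1,-0.224],[-1,0,-0.1,-0.28]],
  ],
  jaw=85,
  force=50,
)

```text
time: 0.78
ee_pos: [0.5498, 0.151, 0.2542]
eef_rot: [[0.774, -0.633, -0.0], [-0.633, -0.774, -0.0], [-0.0, 0.0, -1.0]]
wrist_force: [-0.5, 1.2, 0.6]
opening: 0.0852
grip_force: 0.0
```

Emit:
servo_tool(
  deltas=[
    [[0,0,0,-0.056],[0,0,0,-0.112],[0,0,0,-0.168],[0,0,0,-0.22],[0,0,0,-0.22]],
  ],
)

```text
time: 1.4
ee_pos: [0.5498, 0.15, 0.2539]
eef_rot: [[1.0, -0.001, -0.001], [-0.001, -1.0, -0.0], [-0.001, 0.0, -1.0]]
wrist_force: [0.6, 0.0, -0.1]
opening: 0.0848
grip_force: 0.0
```

Run:
```python
from h import *
o=get_obs();print(o['time'],o['ee_pos'],o['eef_rot'].round(4) if hasattr(o['eef_rot'],'round') else o['eef_rot'],o['joint_pos'])
im=camera('wrist');cv2.imwrite('pics/w1.png',im)
```

```text
1.4 [0.54982341 0.14999979 0.25392114] [[ 1.0e+00 -1.5e-03 -7.0e-04]
 [-1.5e-03 -1.0e+00 -2.0e-04]
 [-7.0e-04  2.0e-04 -1.0e+00]] [ 5.40551602e-01  2.92152575e-01  1.95232962e-01 -1.97085895e-04
 -1.47461536e+00  1.02877317e+00]
```

View pics/w1.png

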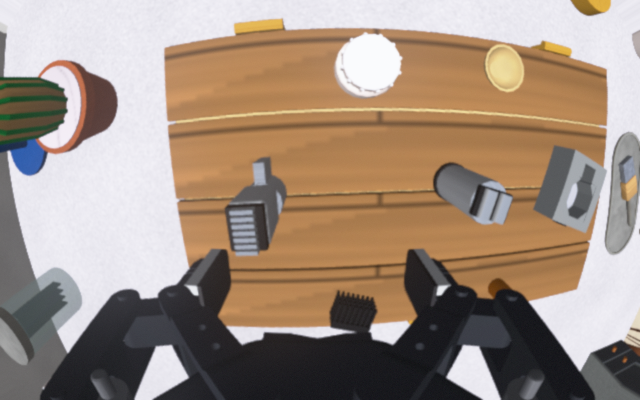

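The wrist picture shows the clipper at (250,210) with its rib pointing up at (262,165). I'll take a crop to measure it.

Run:
```python
import cv2
im=cv2.imread('pics/w1.png')[145:265,205:305]
cv2.imwrite('pics/w1c.png',cv2.resize(im,(500,600),interpolation=cv2.INTER_CUBIC))
```

```text
(no output)
```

View pics/w1c.png

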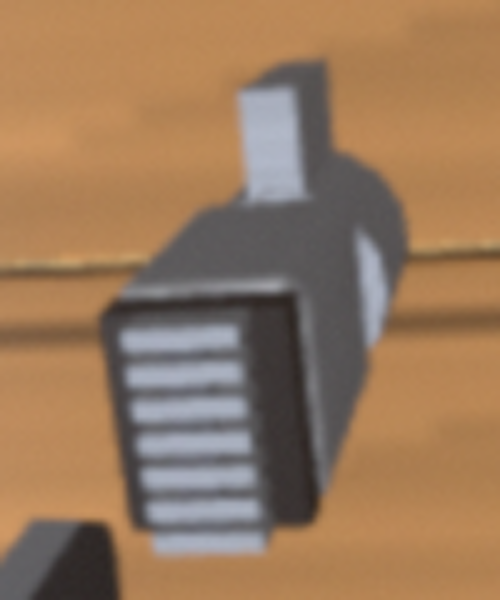

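Run:
```python
from h import *
def rep(l,P,z):
    q=np.array([bp('wrist',(205+a/5-.4,145+b/5-.4),z) for a,b in P]);e=np.roll(q,-1,0)-q
    print(l,q.round(4).tolist(),'len',np.hypot(*e.T).round(4),'ang',np.degrees(np.arctan2(e[:,1],e[:,0])).round(1),'mean',q.mean(0).round(4))
rep('rib',[(240,88),(296,86),(306,198),(248,203)],.121)
rep('teeth',[(119,328),(240,325),(269,550),(155,553)],.196)
for z in(.184,.188): rep('black',[(100,308),(298,292),(322,522),(135,528)],z)
```

```text
rib [[0.5792, 0.2061], [0.5794, 0.196], [0.5592, 0.195], [0.5584, 0.2057]] len [0.0101 0.0202 0.0107 0.0209] ang [ -89.1 -177.2   94.3    1.2] mean [0.5691 0.2007]
teeth [[0.5584, 0.2086], [0.5589, 0.1918], [0.5261, 0.1901], [0.5252, 0.2067]] len [0.0168 0.0328 0.0166 0.0333] ang [ -88.5 -177.1   93.     3.3] mean [0.5422 0.1993]
black [[0.5576, 0.2149], [0.5599, 0.1859], [0.525, 0.1845], [0.5234, 0.213]] len [0.0291 0.0349 0.0286 0.0342] ang [ -85.5 -177.6   93.1    3.2] mean [0.5415 0.1996]
black [[0.5588, 0.2136], [0.5611, 0.1852], [0.5268, 0.1838], [0.5253, 0.2118]] len [0.0285 0.0343 0.028  0.0336] ang [ -85.5 -177.6   93.1    3.2] mean [0.543  0.1986]
```

Emit:
servo_tool(
  deltas=[
    [[-0.03,-0.17,0,-0.015],[-0.051,-0.332,0,-0.015],[-0.051,-0.332,0.1,-0.015],[-0.051,-0.332,0.28,-0.015],[-0.051,-0.332,0.46,-0.015]],
  ],
)

```text
time: 2.08
ee_pos: [0.5421, 0.1992, 0.1838]
eef_rot: [[0.999, 0.044, -0.001], [0.044, -0.999, -0.0], [-0.001, 0.0, -1.0]]
wrist_force: [0.2, -0.8, 0.2]
opening: 0.0848
grip_force: 0.0
```

Emit:
servo_tool(
  deltas=[
    [[0,0,0.14,0],[0,0,0.24,0],[0,0,0.28,0],[0,0,0.28,0],[0,0,0.28,0]],
  ],
)

```text
time: 2.7
ee_pos: [0.5429, 0.2, 0.1442]
eef_rot: [[0.999, 0.047, 0.001], [0.047, -0.999, 0.001], [0.002, -0.001, -1.0]]
wrist_force: [0.5, -0.9, 0.2]
opening: 0.085
grip_force: 0.0
```

Emit:
servo_tool(
  deltas=[
    [[0,0,0,0],[0,0,0,0],[0,0,0,0],[0,0,0,0],[0,0,0,0]],
  ],
  jaw=10,
  force=50,
)

```text
time: 3.32
ee_pos: [0.5425, 0.2, 0.1435]
eef_rot: [[0.999, 0.047, 0.001], [0.047, -0.999, 0.0], [0.001, -0.0, -1.0]]
wrist_force: [0.5, -0.1, 0.8]
opening: 0.0294
grip_force: 49.7
```

Emit:
servo_tool(
  deltas=[
    [[0,0,-0.06,0],[0,0,-0.25,0],[0,0,-0.5,0],[0,0,-0.72,0],[0,0,-0.87,0]],
  ],
)

```text
time: 3.95
ee_pos: [0.5423, 0.1997, 0.2756]
eef_rot: [[0.999, 0.047, 0.001], [0.047, -0.999, 0.001], [0.001, -0.001, -1.0]]
wrist_force: [0.2, -0.2, -3.1]
opening: 0.0295
grip_force: 49.6
```

Run:
```python
from h import *
o=get_obs();print(o['time'],o['ee_pos'],o['opening'],o['grip_force'],o['wrist_force'],o['torque'])
s=camera('scene');w=camera('side')
cv2.imwrite('pics/l1.png',np.hstack([cv2.resize(s[40:240,280:480],(400,400)),cv2.resize(w[120:320,180:380],(400,400))]))
```

```text
3.95 [0.54233783 0.1997309  0.27556841] 0.029530165746717657 49.619473814964294 [ 0.16161312 -0.24106905 -3.09405839] [ 0.00537125 -0.02846248 -0.02032102]
```

View pics/l1.png

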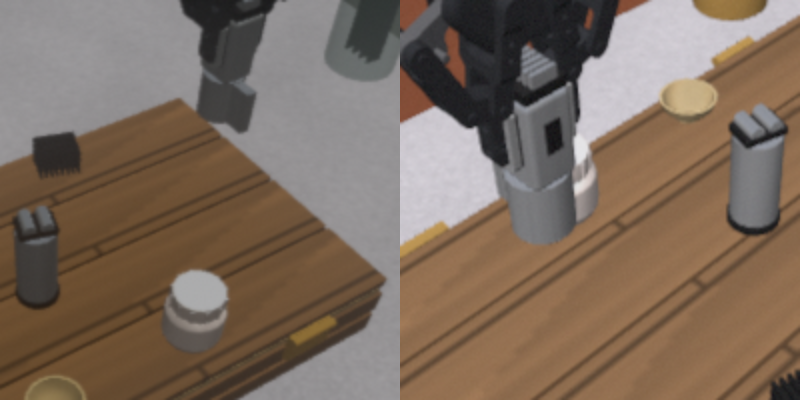

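Emit:
servo_tool(
  deltas=[
    [[0,0.1,0,0],[-0.01,0.35,0,0],[-0.02,0.6,0,0],[-0.03,0.85,0,0],[-0.037,1,0,0]],
  ],
)

```text
time: 4.68
ee_pos: [0.5428, 0.0472, 0.2723]
eef_rot: [[0.999, 0.045, -0.003], [0.045, -0.999, -0.001], [-0.003, 0.001, -1.0]]
wrist_force: [0.3, 0.6, -3.0]
opening: 0.0295
grip_force: 50.1
```

Emit:
servo_tool(
  deltas=[
    [[0,0.2,0,0],[-0.01,0.45,0,0],[-0.02,0.7,0,0],[-0.03,0.9,0,0],[-0.037,1,0,0]],
  ],
)

```text
time: 5.3
ee_pos: [0.5443, -0.1023, 0.2723]
eef_rot: [[0.999, 0.045, -0.003], [0.045, -0.999, -0.0], [-0.003, -0.0, -1.0]]
wrist_force: [-0.7, 0.3, -3.3]
opening: 0.0293
grip_force: 50.0
```

Emit:
servo_tool(
  deltas=[
    [[0,0.15,0,0.03],[-0.01,0.32,0,0.06],[-0.016,0.437,0,0.098],[-0.016,0.437,0,0.098],[-0.016,0.437,0,0.098]],
  ],
)

```text
time: 5.92
ee_pos: [0.5458, -0.1655, 0.2732]
eef_rot: [[0.967, -0.256, -0.001], [-0.256, -0.967, 0.001], [-0.001, -0.0, -1.0]]
wrist_force: [0.2, 0.2, -1.9]
opening: 0.0294
grip_force: 50.0
```

Run:
```python
from h import *
o=get_obs();print(o['time'],o['ee_pos'],o['opening'],o['grip_force'],o['wrist_force'])
s=camera('scene');w=camera('side')
cv2.imwrite('pics/l2.png',np.hstack([cv2.resize(s[130:270,130:270],(400,400)),cv2.resize(w[60:200,360:500],(400,400))]))
```

```text
5.925 [ 0.5457949  -0.16547733  0.27317512] 0.02942498254088984 49.99482214450836 [ 0.18454395  0.21634478 -1.93527117]
```

View pics/l2.png

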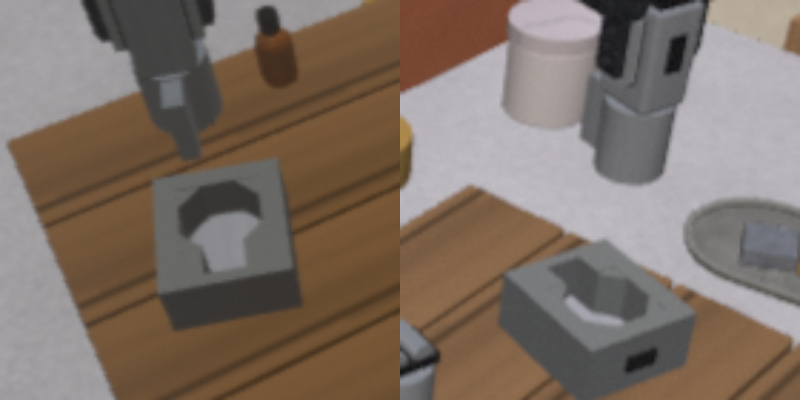

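The clipper hangs upright above the dock, with its rib on the slot side (left panel about (173,105), slot about (222,260)). I'll lower it now.

Emit:
servo_tool(
  deltas=[
    [[0,0,0.08,0],[0,0,0.24,0],[0,0,0.4,0],[0,0,0.5,0],[0,0,0.53,0]],
  ],
)

```text
time: 6.65
ee_pos: [0.5456, -0.1657, 0.1931]
eef_rot: [[0.966, -0.257, -0.002], [-0.257, -0.966, 0.0], [-0.002, 0.0, -1.0]]
wrist_force: [0.8, 0.7, -3.1]
opening: 0.0295
grip_force: 50.0
```

Run:
```python
from h import *
o=get_obs();print(o['time'],o['ee_pos'],o['opening'],o['grip_force'],o['wrist_force'])
s=camera('scene');w=camera('side')
cv2.imwrite('pics/l3.png',np.hstack([cv2.resize(s[160:260,160:260],(400,400),interpolation=2),cv2.resize(w[105:205,380:480],(400,400),interpolation=2)]))
```

```text
6.65 [ 0.54558251 -0.16573293  0.19311831] 0.02947845287539545 49.97689962387085 [ 0.80080174  0.69541976 -3.12044657]
```

View pics/l3.png

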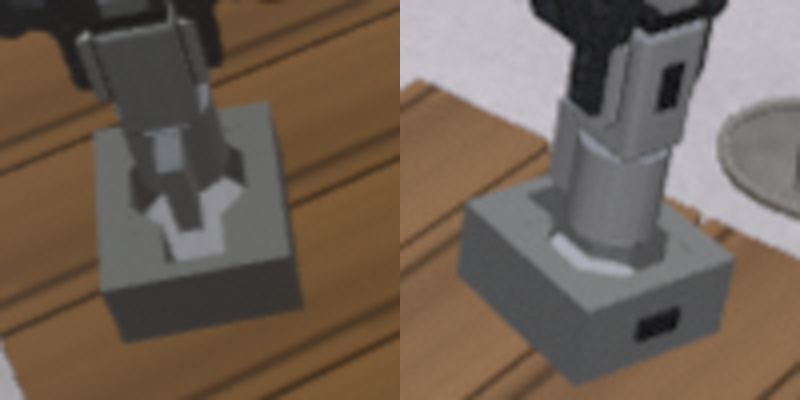

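It is centred over the well and the rib is above the slot, so I'll continue slowly.

Emit:
servo_tool(
  deltas=[
    [[0,0,0.05,0],[0,0,0.1,0],[0,0,0.15,0],[0,0,0.19,0],[0,0,0.22,0]],
  ],
)

```text
time: 7.38
ee_pos: [0.546, -0.166, 0.1608]
eef_rot: [[0.966, -0.258, -0.0], [-0.258, -0.966, -0.0], [-0.0, 0.0, -1.0]]
wrist_force: [0.2, -0.4, -2.6]
opening: 0.0292
grip_force: 50.0
```

Emit:
servo_tool(
  deltas=[
    [[0,0,0.01,0],[0,0,0.02,0],[0,0,0.03,0],[0,0,0.035,0],[0,0,0.035,0]],
  ],
)

```text
time: 8.0
ee_pos: [0.5461, -0.166, 0.156]
eef_rot: [[0.966, -0.258, -0.0], [-0.258, -0.966, -0.0], [-0.0, 0.0, -1.0]]
wrist_force: [0.0, -0.1, -1.8]
opening: 0.0295
grip_force: 50.0
```

Emit:
servo_tool(
  deltas=[
    [[0,0,0.004,0],[0,0,0.008,0],[0,0,0.012,0],[0,0,0.015,0],[0,0,0.015,0]],
  ],
)

```text
time: 8.62
ee_pos: [0.5461, -0.1659, 0.1537]
eef_rot: [[0.966, -0.258, -0.0], [-0.258, -0.966, 0.0], [-0.0, -0.0, -1.0]]
wrist_force: [0.5, -0.1, -2.1]
opening: 0.0295
grip_force: 50.0
```

Emit:
servo_tool(
  deltas=[
    [[0,0,0.003,0],[0,0,0.006,0],[0,0,0.009,0],[0,0,0.009,0],[0,0,0.009,0]],
  ],
)

```text
time: 9.25
ee_pos: [0.5462, -0.166, 0.1536]
eef_rot: [[0.966, -0.258, 0.001], [-0.258, -0.966, -0.0], [0.001, 0.0, -1.0]]
wrist_force: [-2.8, 2.9, 5.0]
opening: 0.0291
grip_force: 51.0
```

The floor pushes back at the expected height, so it is seated. I'll open the fingers and then retract.

Emit:
servo_tool(
  deltas=[
    [[0,0,0,0],[0,0,0,0],[0,0,0,0],[0,0,0,0],[0,0,0,0]],
  ],
  jaw=80,
)

```text
time: 9.88
ee_pos: [0.5461, -0.166, 0.1524]
eef_rot: [[0.966, -0.258, -0.0], [-0.258, -0.966, -0.0], [-0.0, 0.0, -1.0]]
wrist_force: [0.6, -0.5, -0.4]
opening: 0.0802
grip_force: 0.0
```

Emit:
servo_tool(
  deltas=[
    [[0,0,-0.05,0],[0,0,-0.2,0],[0,0,-0.4,0],[0,0,-0.6,0],[0,0,-0.75,0]],
  ],
)

```text
time: 10.5
ee_pos: [0.5464, -0.1661, 0.2671]
eef_rot: [[0.966, -0.258, 0.002], [-0.258, -0.966, -0.0], [0.002, -0.0, -1.0]]
wrist_force: [0.3, -0.1, -0.3]
opening: 0.0801
grip_force: 0.0
```

Run:
```python
from h import *
o=get_obs();print(o['time'],o['ee_pos'],o['opening'],o['grip_force'],o['wrist_force'])
s=camera('scene');w=camera('side')
cv2.imwrite('pics/l4.png',np.hstack([cv2.resize(s[100:260,160:320],(400,400),interpolation=2),cv2.resize(w[80:240,330:490],(400,400),interpolation=2)]))
```

```text
10.5 [ 0.54635429 -0.16610453  0.26713431] 0.0801283012045416 0.0 [ 0.3311319  -0.07817474 -0.33925989]
```

View pics/l4.png

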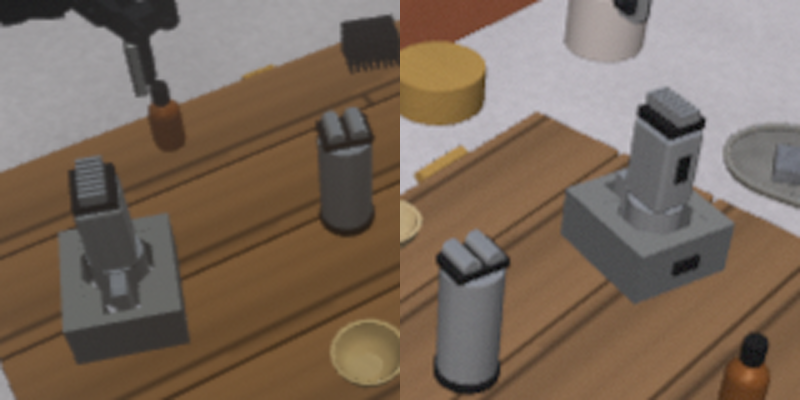

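The clipper stands upright in the well with its rib in the slot (left panel about (118,290)). The gripper is clear and the shaver hasn't moved.

```bash
python3 -c "
from bench import *
print(job_done())"
```

```text
the job is handed in; nothing more can be done
None
```

The clipper is standing upright on the floor of the dock's well with its rib in the slot and the gripper clear of it; I never touched the shaver or the pot, and the job was handed in at about 10.6 s of the 38 s allowed, with no verdict returned.

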